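# Push the stop board home in its rails and lock it

### The job

With a fingertip, push the plywood board along its two rails, towards the end with the wooden turn-button, until you feel it drop into the notches and it lies flush; do not lift it or shove it past them. Then push the turn-button a quarter turn so that it lies across the board and locks it down. Leave everything else on the bench alone.

Things in the scene. Friction and masses are not known exactly. Their poses are not given: they have to be found in the camera images.
- jig: Wooden jig fixed to the bench: grey laminate base 240 x 400 x 12 mm with two parallel rails 385 mm long, tops 40 mm above the bench, each spanning |x| = 45 to 75 mm; open between them down to the base. Guide lips outside the rails, |x| = 76.5 to 86.5 mm, rise to 55 mm. Origin: centre of the underside, on the bench. x runs across the rails, +y is the way the board must slide, z up.
- notch (a point): Centre of the board's final place, at rail-top level (jig frame x 0, y +70, z 40 mm); axes as the jig. Each rail has two notches 27 mm long, 10 mm deep: 35 mm ahead of this point in the inner half of the rail for the board's front foot, 35 mm behind it in the outer half for the rear foot. The rails run on 115 mm past this point.
- board: Loose plywood board, 150 mm across the rails, 110 mm along them, 15 mm thick, 0.2 to 0.45 kg, on four feet 8 mm high and 22 mm long. Origin: centre, at the feet's undersides; axes as the jig. It starts 130 to 220 mm short of the notches, riding on its feet, and slides at about 1 to 5 N. The notches leave it 2.5 mm of play each way; their far ends stop it.
- board_top (a point): Centre of the board's top face: 63 mm above the bench while it rides on its feet, 55 mm (flush with the guide lips) when all four feet have dropped into the notches.
- board_rear (a point): Middle of the board's rear edge face (15 mm thick, looking to the jig's -y), where to push it. The face spans 48 to 63 mm above the bench riding, 40 to 55 mm seated.
- catch (a joint): Dark wooden turn-button: bar 18 mm wide, 14 mm thick, 90 mm long, on an upright pivot beside the +x rail. 0 = parked, pointing along jig +y, clear of the board; counter-clockwise from above; 1.57 rad = pointing to jig -x across the seated board; stops at 1.62. Starts at 0 to 0.2. Stiff (about 1 N at the tip), stays where left.
- catch_pivot (a point): Pivot axis of the turn-button at mid thickness, 66 mm above the bench (jig frame x +102, y +70 mm). The bar reaches 75 mm from here to its free end, 15 mm the other way. Its underside is 59 mm and top 73 mm above the bench: it passes 4 mm over the seated board but hits the side of one that has not dropped.
- catch_tip (a point): Middle of the free end of the turn-button, 75 mm from the pivot, at mid thickness.
- tape_roll: Bystander: paper tape roll, 44 mm across, 20 mm high, lying on the jig's base between the rails beyond the notches; the board passes over it. Origin: centre of its underside.
- jar: Bystander: glass jar with steel lid, 64 mm across, 85 mm high. Origin: centre of its underside.
- glue: Bystander: white glue bottle, 54 mm across, 125 mm high. Origin: centre of its underside.
- measure: Bystander: yellow tape measure, 70 x 42 x 60 mm high. Origin: centre of its underside.
- offcut: Bystander: dark wood offcut, 50 x 90 x 36 mm high. Origin: centre of its underside.
- screwdriver: Bystander: screwdriver lying on the bench.
- hammer: Bystander: hammer lying on the bench.
Not all that is in view belongs to the job. Several things have the shape of the board; the one meant has the colours described above.

How it is judged:
By the outcome, as a careful person would: the job done as asked, in the order asked, and still so for the second after the job is handed in, with the robot touching nothing.
It also fails if it takes over 54 s, if anything falls off the work surface, if the arm or the gripper's body presses on something with over 40 N, if the wrist force passes 120 N, or if a joint passes its speed limit or range.

### The arm

A 6-joint arm with a two-finger parallel gripper is mounted at the origin on the work surface. World frame = base frame: x ahead of the robot, y to its left, z up, the work surface at z = 0. Lengths are in m, angles in rad, forces in N, time in s.
With the tool pointing down it reaches from about 0.375 to 0.925 m from the base axis. Payload 5.7 kg.
Tool frame: the origin (TCP) lies between the finger pads; the fingertips stand ahead of it and the grasp point (between the pads) lies 3 mm ahead of it (arm.tip_extent is the z of the fingertips in the tool frame, in m); z points along the fingers, x is the direction in which the jaws open and shut, and the axes are right-handed (so a half turn about z gives the same grasp; the last joint's range is limited). The gripper opens to 88 mm and grips with 3 to 60 N. Pads are 20 mm wide; open, the fingers measure 115 mm over their backs; the gripper's body (75 mm by 178 mm) begins 61 mm behind the grasp point.
Start: joints at [1.203, 0.359, 1.51, -0, 1.272, -0.115], TCP at [0.15, 0.581, 0.245] pointing down, gripper open.
Joint ranges: [-2.97, 2.97], [-1.01, 2.36], [0.21, 2.38], [-0.96, 4.11], [0.2, 2.71], [-2.98, 2.98]. Speed limits (rad/s): [2.39, 2.39, 3.14, 3.14, 3.14, 3.14].

### API

Orientations are given as [roll, pitch, yaw] about the fixed x, y, z axes, in that order (R = Rz(yaw) Ry(pitch) Rx(roll)).
In Python, from plant import get_state, vision, arm, finder gives the robot as it stands.
- The arm moves only by the shell command python3 -m pendant 'ROWS' [FORCE]. ROWS is JSON, a list of rows, each a list of 7 numbers: the finger opening in mm, from 0 to 87.8, then the shift along the tool's x, y, z in mm, then the turn, a rotation vector about the tool's x, y, z in degrees. A call has exactly 5 rows; each row shifts and turns the commanded pose from where the row before left it, along the tool's axes as they then stand; what a row does not reach is not made up. A row lasts 1/8 s, in which the tool goes at most 62.5 mm and 10.7 degrees, less where a joint would pass 70% of its speed; a pose out of reach is approached as far as the arm can. A call is refused whole if a number of a shift passes 62.5 or a number of a turn 10.7, either way. A call with a gripper value outside its range is refused whole. The fingers move at their own pace and stop on an object; FORCE is the grip in N (left out, the last holds). Time passes only in rows, so rows that do not move let the fingers close, or fill a call up. It gives the time, the measured TCP pose, the force and the opening at its end, in the units of the state.
- get_state(): the state, without advancing time (a new reading comes with each control period).
- vision.get_image(name): name is "scene" or "top" or "wrist"; returns (picture, depth): 420x560x3 uint8, blue, green, red; 420x560 float32, m along the optical axis (not along the pixel's ray), 0 where there is no reading.
- vision.get_calibration(name): a dict with "fovy" (degrees; the focal length in pixels is half the picture's height over the tangent of half this angle, whatever the lens; pixels are square), "cx", "cy" (the principal point, pixels), "view" (4x4, takes a point from world to camera coordinates). Camera axes: x right, y up, looking along -z (the intrinsics and any distortion apply to the point x, -y, -z); pixel columns grow to the right and rows downward; lengths in m; the calibration is good to about 2 mm. The wrist camera is an equidistant fisheye: a pixel r from the principal point sees the ray r / f radians off the axis. A picture is of the moment at which its call begins: read the wrist's pose just before it. get_calibration takes no time and is no camera call; for the wrist camera it gives the pose at the moment of the call.
- arm.hand_in(): hands the job in, once; it reports no verdict.
Trained networks look in the newest picture that a camera, given by its name, has taken for a name from the list of things; names that differ only in an ending like _2 or _b are one class to them, and where a whole thing is asked for, a point or a joint stands for the part that bears it (a point fixed in the world has none). Each returns a list of dicts, best first, with "confidence" (0 to 1); they miss things now and then, are a little off and sometimes report something else, mostly with a low value. They report only what shows in the picture. A call takes as long as a camera call. They do not tell look-alikes from the thing itself.
- finder.silhouettes(query, camera): "mask" (420x560 bool, what is visible of it) and "box" ([left, top, width, height] in pixels, round what is visible of it).
The state is a dict: "clock": time; "joint_pos": joint angles; "joint_vel": joint speeds; "effort": joint torques, N m; "tcp_pos": TCP position; "tcp_rot": TCP orientation; "ft_force": force on the tool from outside, world axes, zero at the start; "ft_torque": the same for the moment, N m; "gripper_width": finger opening in m.
Only numpy, scipy, OpenCV 4.12 (cv2) and the standard library are available. Lean on these libraries where they do the work, as an engineer would, in place of code of your own. Each camera call takes 0.05 s, during which the arm holds its last target.

## Working session

There is one attempt and no reset: what is moved stays moved. The work goes in short steps, Python scripts to look and compute and a shell command to move; the robot and the scene stay as the last step left them, time stands still between calls to the robot, and variables do not carry over. Pictures are saved under pics/ and viewed, and the job is handed in when it is done.

```bash
ls; mkdir -p pics; python3 - <<'E'
from plant import get_state, vision, arm, finder
import cv2
print(get_state()); print(arm.tip_extent)
for n in ("scene","top","wrist"):
    im,d=vision.get_image(n); cv2.imwrite(f"pics/{n}0.png",im)
    import numpy as np
    np.save(f"pics/{n}0_d.npy",d)
    c=vision.get_calibration(n);print(n,c["fovy"],c["cx"],c["cy"],[ [round(x,4) for x in r] for r in c["view"]], [k for k in c])
E
```

```text
pics
{'clock': 0.0, 'joint_pos': array([ 1.20293509e+00,  3.59473567e-01,  1.51144668e+00, -2.61716862e-05,
        1.27251116e+00, -1.15120464e-01]), 'joint_vel': array([ 0.00055226,  0.00126518,  0.00033021,  0.00037137, -0.00064061,
       -0.00036077]), 'effort': array([ 1.47720315e-03, -5.15380812e+01, -2.70732307e+01,  6.75351871e-02,
        3.50366137e-02, -1.28769238e-04]), 'tcp_pos': array([0.14982171, 0.5803045 , 0.24382287]), 'tcp_rot': array([-3.14140628e+00,  1.82945351e-03,  1.31806344e+00]), 'ft_force': array([-0.35116871,  0.184724  , -0.50528664]), 'ft_torque': array([ 0.05874067, -0.02237276,  0.00207773]), 'gripper_width': 0.08761372132287484}
0.022
scene 52.9703109488589 275.33513152420926 212.8759439442348 [[np.float64(0.3358), np.float64(0.9417), np.float64(-0.0226), np.float64(-0.1504)], [np.float64(-0.5661), np.float64(0.2209), np.float64(0.7942), np.float64(0.2032)], [np.float64(0.7529), np.float64(-0.2539), np.float64(0.6072), np.float64(-1.3611)], [np.float64(0.0), np.float64(0.0), np.float64(0.0), np.float64(1.0)]] ['fovy', 'cx', 'cy', 'view']
top 47.43114337610298 276.58707885455476 201.58586744794547 [[np.float64(-0.0013), np.float64(-1.0), np.float64(-0.0069), np.float64(0.0014)], [np.float64(0.9927), np.float64(-0.0021), np.float64(0.1209), np.float64(-0.4614)], [np.float64(-0.1209), np.float64(-0.0067), np.float64(0.9926), np.float64(-1.3339)], [np.float64(0.0), np.float64(0.0), np.float64(0.0), np.float64(1.0)]] ['fovy', 'cx', 'cy', 'view']
wrist 65.70646984690485 281.1207928536898 212.52154100328573 [[np.float64(0.2491), np.float64(0.9685), np.float64(-0.0006), np.float64(-0.6003)], [np.float64(-0.93), np.float64(0.2391), np.float64(-0.2791), np.float64(0.0345)], [np.float64(-0.2702), np.float64(0.0701), np.float64(0.9603), np.float64(-0.3905)], [np.float64(0.0), np.float64(0.0), np.float64(0.0), np.float64(1.0)]] ['fovy', 'cx', 'cy', 'view']
```

View pics/scene0.png

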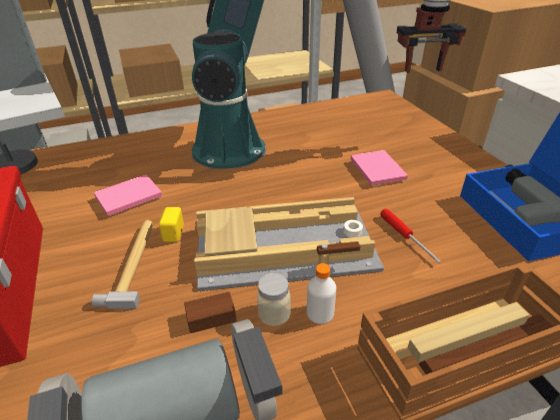

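View pics/top0.png

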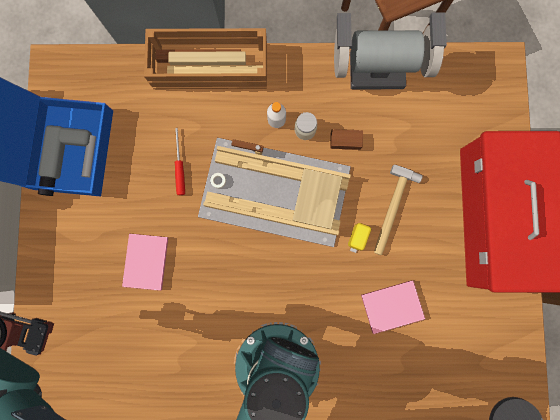

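View pics/wrist0.png

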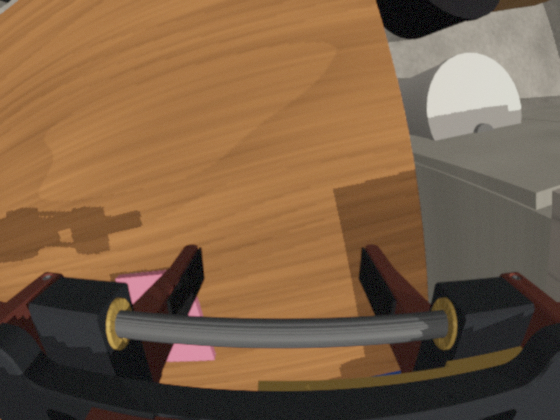

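Candidates for the board: the plywood piece on the rails (top 318,197; scene 230,230), and two pink plates of the same shape (top 145,262 and 393,306). The plywood one on the rails fits the description. Next I'll fit the jig pose to the depth data and check a close crop.

```bash
cat > h.py <<'E'
import numpy as np, cv2
from plant import get_state, vision, arm, finder
def cloud(name,d,c=None):
    c=c or vision.get_calibration(name)
    f=210/np.tan(np.radians(c["fovy"])/2); V=np.array(c["view"],float)
    v,u=np.mgrid[0:420,0:560]
    P=np.stack([(u-c["cx"])/f*d,-(v-c["cy"])/f*d,-d,np.ones_like(d)],-1)
    W=P@np.linalg.inv(V).T
    W=W[...,:3]; W[d<=0]=np.nan
    return W
def proj(name,p,c=None):
    c=c or vision.get_calibration(name)
    f=210/np.tan(np.radians(c["fovy"])/2); V=np.array(c["view"],float)
    q=V[:3,:3]@np.array(p)+V[:3,3]
    return np.array([c["cx"]+f*q[0]/-q[2], c["cy"]-f*q[1]/-q[2]])
def model(x,y,yb,zb=.063):
    h=np.zeros_like(x); ax=abs(x)
    h[(ax<.12)&(abs(y)<.2)]=.012
    rail=(ax>.045)&(ax<.075)&(abs(y)<.1925)
    h[rail]=.040
    n1=rail&(ax<.06)&(abs(y-.105)<.0135); n2=rail&(ax>.06)&(abs(y-.035)<.0135); h[n1|n2]=.030
    h[(ax>.0765)&(ax<.0865)&(abs(y)<.1925)]=.055
    h[(ax<.075)&(abs(y-yb)<.055)]=zb
    return h
E
cat > fit.py <<'E'
from h import *
from scipy.optimize import minimize
import sys
def fit(d,p0,name="top"):
    W=cloud(name,d).reshape(-1,3); W=W[~np.isnan(W[:,0])]
    W=W[np.hypot(W[:,0]-p0[0],W[:,1]-p0[1])<.3]
    W=W[(W[:,2]<.08)&(W[:,2]>-.02)]
    def err(p,full=False):
        c,s=np.cos(p[2]),np.sin(p[2]); dx,dy=W[:,0]-p[0],W[:,1]-p[1]
        x,y=c*dx+s*dy,-s*dx+c*dy
        m=(abs(x)<.13)&(abs(y)<.21)&~((abs(x-.102)<.025)&(y>.04)&(y<.16))&~(x>.09)
        k=np.clip(abs(model(x,y,p[3])-W[:,2]-p[4]),0,.012)
        return k[m].mean()
    best=None
    for k in range(12):
        r=np.random.default_rng(k); q=np.array(p0)+r.normal(0,1,5)*[.008,.008,.03,.01,.001]
        o=minimize(err,q,method="Nelder-Mead",options=dict(initial_simplex=np.vstack([q]+[q+e for e in np.diag([.01,.01,.04,.01,.002])]),maxiter=2000,xatol=1e-5,fatol=1e-8))
        if best is None or o.fun<best.fun: best=o
    return best
if __name__=="__main__":
    d=np.load("pics/top0_d.npy"); W=cloud("top",d)
    for px in [(318,197),(278,190),(250,147),(237,147),(262,149),(210,180),(276,235)]: print(px,W[px[1],px[0]].round(4))
    o=fit(d,[.5+.0,.0,-.2,-.09,0]) if 0 else fit(d,[W[190,276,0],W[190,276,1],-.2,-.1,0])
    print(o.x.round(4),o.fun)
    d2=np.load("pics/scene0_d.npy"); o2=fit(d2,o.x,"scene"); print(o2.x.round(4),o2.fun)
    im=cv2.imread("pics/top0.png"); x,y,a,b,_=o.x
    R=np.array([[np.cos(a),-np.sin(a)],[np.sin(a),np.cos(a)]])
    big=cv2.resize(im[120:260,190:370],None,fx=4,fy=4,interpolation=cv2.INTER_CUBIC)
    for X,Y,Z in [(sx*.12,sy*.2,.012) for sx in(-1,1) for sy in(-1,1)]+[(sx*.075,b+sy*.055,.063) for sx in(-1,1) for sy in(-1,1)]+[(.102,.07,.073),(.102,.145,.073)]:
        q=proj("top",np.r_[R@[X,Y]+[x,y],Z]); cv2.circle(big,tuple(int(v) for v in ((q-[190,120]+.5)*4)),4,(0,0,255),1)
    cv2.imwrite("pics/fit0.png",big)
E
python3 fit.py
```

```text
(318, 197) [ 0.4697 -0.1146  0.0632]
(278, 190) [ 0.497  -0.0034  0.0126]
(250, 147) [0.6097 0.0744 0.0731]
(237, 147) [0.6243 0.1163 0.0126]
(262, 149) [0.6048 0.041  0.0692]
(210, 180) [0.5236 0.191  0.0316]
(276, 235) [ 0.3678  0.0027 -0.0016]
[ 0.4941  0.0077 -0.2195 -0.1226 -0.0008] 0.002860440911941569
[ 0.4867  0.0068 -0.2228 -0.1221 -0.0027] 0.0036308635300209354
```

View pics/fit0.png

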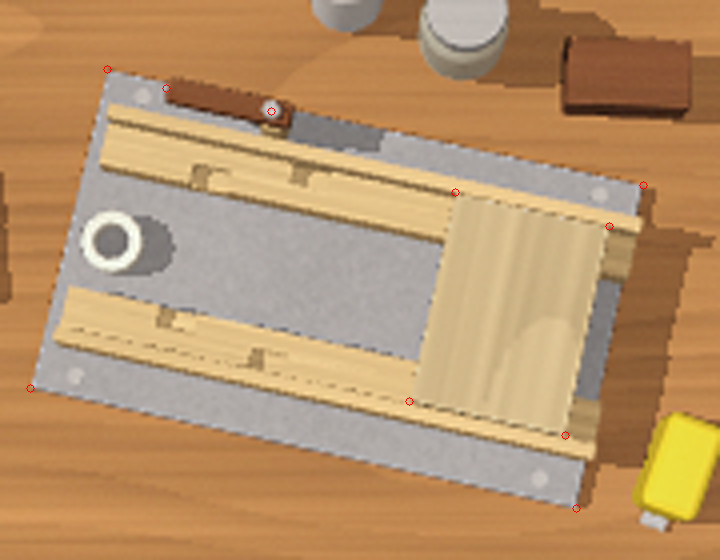

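The plywood board on the rails (crop centre 510,315) matches the description, and the model overlay fits. Now the bystander positions in jig coordinates.

```bash
cat >> h.py <<'E'
J=np.array([.4941,.0077]); A=-.2195
def tojig(p):
    c,s=np.cos(A),np.sin(A); dx,dy=p[...,0]-J[0],p[...,1]-J[1]
    return np.stack([c*dx+s*dy,-s*dx+c*dy,p[...,2]],-1)
def tool():
    s=get_state(); q=tojig(s["tcp_pos"]); r=s["tcp_rot"]
    print("t",round(s["clock"],2),"jig mm",(q*1e3).round(1),"yaw err deg",round(np.degrees(r[2]-np.pi/2-A),2),"tilt",np.degrees(np.array([abs(r[0])-np.pi,r[1]])).round(2),"F jig", (np.array([[np.cos(A),np.sin(A)],[-np.sin(A),np.cos(A)]])@s["ft_force"][:2]).round(2),s["ft_force"][2].round(2),"w",round(s["gripper_width"]*1e3,1))
E
python3 - <<'E'
from h import *
W=tojig(cloud("top",np.load("pics/top0_d.npy")))*1e3
X,Y,Z=W[...,0],W[...,1],W[...,2]
for nm,(u0,u1,v0,v1),zmin in [("glue",(262,292,90,130),25),("jar",(293,322,108,142),25),("offcut",(325,370,125,152),20),("measure",(345,375,220,255),25),("button",(226,266,138,156),62)]:
    m=np.zeros(Z.shape,bool); m[v0:v1,u0:u1]=1; m&=Z>zmin
    print(nm,[(np.percentile(q[m],[1,99])).round(0) for q in (X,Y,Z)])
    if nm=="button":
        P=np.c_[X[m],Y[m]]; P=P[(Z[m]<80)]; c=P.mean(0); u=np.linalg.svd(P-c)[2][0]; u*=np.sign(u[1]); print(c,np.arctan2(-u[0],u[1]))
tool()
E
python3 -m pendant '[[0,-40,46,0,0,0,-1.9],[0,-40,46,0,0,0,0],[0,-40,46,0,0,0,0],[0,-40,46,0,0,0,0],[0,-40,46,0,0,0,0]]' 40
python3 -m pendant '[[0,-40,46,0,0,0,0],[0,-40,46,0,0,0,0],[0,-40,46,0,0,0,0],[0,-40,46,0,0,0,0],[0,-40,46,0,0,0,0]]'
python3 -c "from h import *;tool()"
```

```text
glue [array([186., 230.]), array([15., 66.]), array([ 29., 129.])]
jar [array([168., 226.]), array([-78., -19.]), array([27., 91.])]
offcut [array([163., 222.]), array([-216., -125.]), array([23., 43.])]
measure [array([-112.,  -43.]), array([-284., -238.]), array([30., 67.])]
button [array([ 92., 110.]), array([ 56., 144.]), array([64., 79.])]
[100.72778501 100.08400861] -0.0017545553309971894
t 0.15 jig mm [-460.7  484.1  244. ] yaw err deg -1.91 tilt [-0.01  0.08] F jig [-0.35  0.05] -1.34 w 87.7
clock: 0.78
tcp_pos: [0.3301, 0.3328, 0.2446]
tcp_rot: [3.141, -0.0, 1.352]
ft_force: [0.8, 0.0, -0.5]
gripper_width: 0.0412
clock: 1.4
tcp_pos: [0.5111, 0.0873, 0.2446]
tcp_rot: [3.142, -0.0, 1.351]
ft_force: [0.6, 0.3, -0.1]
gripper_width: 0.0008
t 1.4 jig mm [ -0.8  81.4 244.6] yaw err deg -0.03 tilt [-0.   -0.01] F jig [0.49 0.43] -0.07 w 0.8
```

```bash

python3 -m pendant '[[0,-58,0,0,0,0,0],[0,-58,0,0,0,0,0],[0,-58,0,0,0,0,0],[0,-58,0,0,0,0,0],[0,-58,1,0,0,0,0]]'
python3 -m pendant '[[0,0,0,45,0,0,0],[0,0,0,45,0,0,0],[0,0,0,45,0,0,0],[0,0,0,42,0,0,0],[0,0,0,0,0,0,0]]'
python3 - <<'E'
from h import *
tool()
im,d=vision.get_image("top"); cv2.imwrite("pics/top1.png",cv2.resize(im[110:270,190:390],None,fx=4,fy=4)[:600,:800])
E
```

```text
clock: 2.02
tcp_pos: [0.4472, -0.1958, 0.2447]
tcp_rot: [3.141, -0.0, 1.351]
ft_force: [1.5, 0.4, 0.2]
gripper_width: 0.0008
clock: 2.65
tcp_pos: [0.4456, -0.1928, 0.0653]
tcp_rot: [-3.135, -0.002, 1.351]
ft_force: [-0.1, 0.5, 1.3]
gripper_width: 0.0003
t 2.65 jig mm [  -3.7 -206.2   65.3] yaw err deg -0.02 tilt [-0.38 -0.12] F jig [-0.24  0.45] 1.27 w 0.3
```

View pics/top1.png

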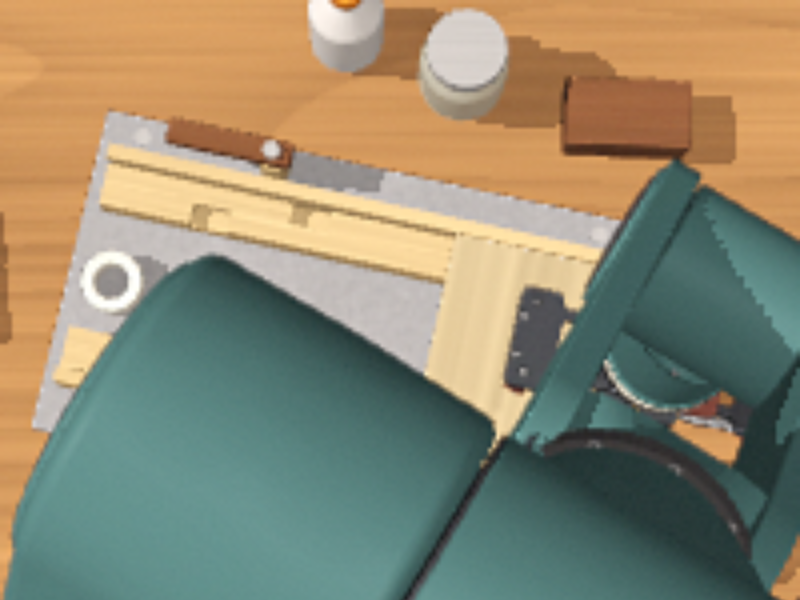

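```bash

python3 -m pendant '[[0,2,3,0,0,0,0],[0,3,0,0,0,0,0],[0,3,0,0,0,0,0],[0,3,0,0,0,0,0],[0,3,0,0,0,0,0]]'
python3 -c "from h import *;tool()"
python3 -m pendant '[[0,4,0,0,0,0,0],[0,6,0,0,0,0,0],[0,8,0,0,0,0,0],[0,8,0,0,0,0,0],[0,8,0,0,0,0,0]]'
python3 -c "from h import *;tool()"
```

```text
clock: 3.32
tcp_pos: [0.454, -0.1809, 0.0679]
tcp_rot: [3.141, 0.0, 1.351]
ft_force: [0.5, -0.3, 1.1]
gripper_width: 0.0004
t 3.33 jig mm [   2.  -192.8   67.9] yaw err deg 0.0 tilt [-0.01  0.01] F jig [ 0.57 -0.22] 1.06 w 0.4
clock: 3.95
tcp_pos: [0.4615, -0.1474, 0.0677]
tcp_rot: [3.142, 0.0, 1.351]
ft_force: [-0.6, -1.8, 0.6]
gripper_width: 0.0004
t 3.95 jig mm [   2.  -158.5   67.7] yaw err deg 0.0 tilt [-0.    0.01] F jig [-0.23 -1.89] 0.59 w 0.4
```

```bash

python3 -m pendant '[[0,10,0,0,0,0,0],[0,12,0,0,0,0,0],[0,12,0,0,0,0,0],[0,12,0,0,0,0,0],[0,12,0,0,0,0,0]]'
python3 -c "from h import *;tool()"
python3 -m pendant '[[0,12,0,0,0,0,0],[0,12,0,0,0,0,0],[0,12,0,0,0,0,0],[0,8,0,0,0,0,0],[0,4,0,0,0,0,0]]'
python3 - <<'E'
from h import *
tool()
for n in ("top","scene"):
    im,d=vision.get_image(n); np.save(f"pics/{n}2_d.npy",d); cv2.imwrite(f"pics/{n}2.png",im)
    W=tojig(cloud(n,d))*1e3; x,y,z=W[...,0],W[...,1],W[...,2]
    m=(abs(x)<73)&(z>59)&(z<67)&(abs(y)<150); print(n,m.sum(),np.percentile(y[m],[1,5,50,95,99]).round(1),np.median(z[m]).round(1))
cv2.imwrite("pics/s2.png",cv2.resize(im[180:300,170:410],None,fx=3.3,fy=3.3))
E
```

```text
clock: 4.58
tcp_pos: [0.4742, -0.0905, 0.0677]
tcp_rot: [-3.142, 0.0, 1.351]
ft_force: [-0.5, -1.8, 0.1]
gripper_width: 0.0006
t 4.58 jig mm [   1.9 -100.2   67.7] yaw err deg 0.0 tilt [-0.    0.01] F jig [-0.1 -1.9] 0.05 w 0.6
clock: 5.2
tcp_pos: [0.4845, -0.044, 0.0677]
tcp_rot: [-3.141, 0.0, 1.352]
ft_force: [-1.3, -2.0, 1.7]
gripper_width: 0.0005
t 5.2 jig mm [  1.9 -52.5  67.7] yaw err deg 0.03 tilt [-0.01  0.01] F jig [-0.8  -2.24] 1.67 w 0.5
top 426 [-39.1 -28.8  54.1  66.7  67.7] 63.5
scene 1838 [-50.6 -38.4  11.6  60.6  64.9] 65.3
```

View pics/s2.png

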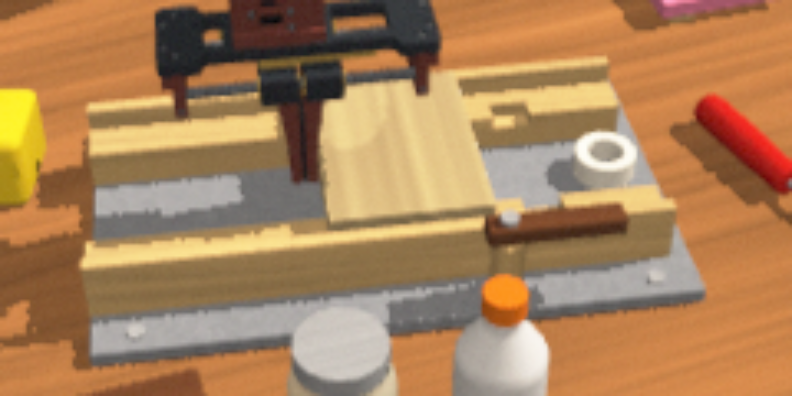

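```bash

python3 -m pendant '[[0,8,0,0,0,0,0],[0,10,0,0,0,0,0],[0,10,0,0,0,0,0],[0,8,0,0,0,0,0],[0,4,0,0,0,0,0]]'
python3 - <<'E'
from h import *
tool()
for n in ("top","scene"):
    im,d=vision.get_image(n)
    W=tojig(cloud(n,d))*1e3; x,y,z=W[...,0],W[...,1],W[...,2]
    m=(x<72)&(x>45)&(z>59)&(z<69)&(y<150)&(y>-20); print(n,m.sum(),np.percentile(y[m],[1,5,50,95,99]).round(1),np.median(z[m]).round(1))
E
```

```text
clock: 5.92
tcp_pos: [0.4933, -0.0048, 0.0676]
tcp_rot: [-3.142, 0.0, 1.352]
ft_force: [0.3, -2.6, -0.1]
gripper_width: 0.0003
t 5.92 jig mm [  1.9 -12.4  67.6] yaw err deg 0.03 tilt [-0.    0.01] F jig [ 0.88 -2.51] -0.1 w 0.3
top 23 [101.2 101.3 104.7 107.4 108. ] 64.9
scene 432 [ -2.7   1.5  52.2 100.3 105.1] 65.2
```

```bash

python3 -m pendant '[[0,2,0,0,0,0,0],[0,3,0,0,0,0,0],[0,3,0,0,0,0,0],[0,2,0,0,0,0,0],[0,1,0,0,0,0,0]]'
python3 -c "from h import *;tool()"
python3 -m pendant '[[0,1,0,0,0,0,0],[0,1,0,0,0,0,0],[0,1,0,0,0,0,0],[0,0.5,0,0,0,0,0],[0,0,0,0,0,0,0]]'
python3 - <<'E'
from h import *
tool()
for n in ("scene",):
    im,d=vision.get_image(n)
    W=tojig(cloud(n,d))*1e3; x,y,z=W[...,0],W[...,1],W[...,2]
    m=(x<72)&(x>45)&(z>50)&(z<69)&(y<150)&(y>20); print(n,m.sum(),np.percentile(y[m],[1,5,50,95,99]).round(1),np.median(z[m]).round(1))
E
```

```text
clock: 6.65
tcp_pos: [0.4956, 0.0054, 0.0677]
tcp_rot: [-3.142, 0.0, 1.351]
ft_force: [0.4, -2.2, 0.4]
gripper_width: 0.0007
t 6.65 jig mm [ 2.  -1.9 67.7] yaw err deg -0.0 tilt [-0.    0.01] F jig [ 0.89 -2.1 ] 0.4 w 0.7
clock: 7.28
tcp_pos: [0.4964, 0.0088, 0.0677]
tcp_rot: [3.142, -0.0, 1.351]
ft_force: [-0.2, -2.3, -0.1]
gripper_width: 0.0002
t 7.28 jig mm [ 2.   1.5 67.7] yaw err deg -0.01 tilt [-0. -0.] F jig [ 0.35 -2.27] -0.14 w 0.2
scene 434 [ 21.6  25.1  70.1 114.6 118.7] 64.9
```

Still riding. I'll keep pushing in small steps and watch the force and height.

```bash
cat > chk.py <<'E'
from h import *
tool()
im,d=vision.get_image("scene")
W=tojig(cloud("scene",d))*1e3; x,y,z=W[...,0],W[...,1],W[...,2]
m=(x<72)&(x>45)&(z>50)&(z<69)&(y<140)&(y>20); print(m.sum(),np.percentile(y[m],[5,95,99]).round(1),"z front/rear",np.median(z[m&(y>90)]).round(1),np.median(z[m&(y<50)]).round(1))
E
python3 -m pendant '[[0,0.5,0,0,0,0,0],[0,0.5,0,0,0,0,0],[0,0.5,0,0,0,0,0],[0,0.5,0,0,0,0,0],[0,0,0,0,0,0,0]]'
python3 chk.py
```

```text
clock: 7.95
tcp_pos: [0.4968, 0.0106, 0.0677]
tcp_rot: [-3.142, 0.0, 1.351]
ft_force: [-0.4, -2.6, 1.0]
gripper_width: 0.0004
t 7.95 jig mm [ 2.   3.4 67.7] yaw err deg 0.0 tilt [-0.    0.01] F jig [ 0.22 -2.58] 0.97 w 0.4
383 [ 25.4 115.6 119.7] z front/rear 57.6 57.3
```

```bash

python3 -m pendant '[[0,0.5,0,0,0,0,0],[0,0.5,0,0,0,0,0],[0,0.5,0,0,0,0,0],[0,0.5,0,0,0,0,0],[0,0,0,0,0,0,0]]'
python3 chk.py
```

```text
clock: 8.62
tcp_pos: [0.4973, 0.0127, 0.0677]
tcp_rot: [3.142, 0.0, 1.351]
ft_force: [-0.2, -1.9, 0.5]
gripper_width: 0.0004
t 8.62 jig mm [ 2.   5.5 67.7] yaw err deg -0.01 tilt [-0.  0.] F jig [ 0.26 -1.93] 0.46 w 0.4
385 [ 25.1 117.9 122.5] z front/rear 57.4 57.3
```

```bash

python3 -m pendant '[[0,-10,0,0,0,0,0],[0,-15,0,0,0,0,0],[0,-5,0,-30,0,0,0],[0,0,0,-30,0,0,0],[0,0,0,-20,0,0,0]]'
python3 -m pendant '[[0,35,30,0,0,0,0],[0,35,30,0,0,0,0],[0,35,30,0,0,0,0],[0,35,30,0,0,0,0],[0,13,9,0,0,0,0]]'
python3 - <<'E'
from h import *
tool()
for n in ("scene","top"):
    im,d=vision.get_image(n)
    W=tojig(cloud(n,d))*1e3; x,y,z=W[...,0],W[...,1],W[...,2]
    for nm,b in dict(fr=(45,70,95,115),rr=(45,70,25,45),fl=(-70,-45,95,115),rl=(-70,-45,25,45),lip=(78,85,-150,0)).items():
        m=(x>b[0])&(x<b[1])&(y>b[2])&(y<b[3])&(z<75)&(z>30); print(n,nm,m.sum(),np.median(z[m]).round(1) if m.any() else 0)
    cv2.imwrite(f"pics/{n}3.png",cv2.resize(im[180:300,170:410] if n=="scene" else im[110:270,190:390],None,fx=3.3,fy=3.3))
E
```

```text
clock: 9.3
tcp_pos: [0.4908, -0.0177, 0.1489]
tcp_rot: [3.141, -0.0, 1.35]
ft_force: [0.4, -0.6, 0.2]
gripper_width: 0.0002
clock: 9.93
tcp_pos: [0.6517, 0.1049, 0.1474]
tcp_rot: [3.141, -0.0, 1.352]
ft_force: [-0.6, -0.7, -0.4]
gripper_width: 0.0004
t 9.93 jig mm [132.7 129.2 147.4] yaw err deg 0.02 tilt [-0.06 -0.02] F jig [-0.38 -0.85] -0.41 w 0.4
scene fr 73 57.2
scene rr 73 57.3
scene fl 5 56.8
scene rl 53 57.1
scene lip 534 48.0
top fr 0 0
top rr 66 55.8
top fl 0 0
top rl 49 55.5
top lip 139 55.5
```

View pics/scene3.png

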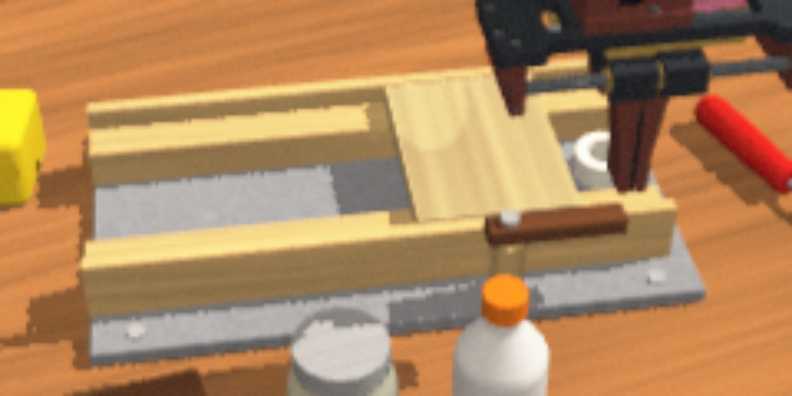

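The board is flush: its top reads 55.5–55.8 mm against 55.5 for the lip (crop, board centre 485,150). Now the turn-button.

```bash

python3 -m pendant '[[0,0,0,20,0,0,0],[0,0,0,25,0,0,0],[0,0,0,18,0,0,0],[0,0,0,0,0,0,0],[0,0,0,0,0,0,0]]'
python3 -c "from h import *;tool()"
python3 -m pendant '[[0,0,-4,0,0,0,0],[0,0,-5,0,0,0,0],[0,0,-6,0,0,0,0],[0,0,-6,0,0,0,0],[0,0,-6,0,0,0,0]]'
python3 -c "from h import *;tool()"
```

```text
clock: 10.65
tcp_pos: [0.6501, 0.1042, 0.0853]
tcp_rot: [3.141, -0.0, 1.351]
ft_force: [0.4, -0.4, 0.7]
gripper_width: 0.0006
t 10.65 jig mm [131.3 128.1  85.3] yaw err deg -0.03 tilt [-0.03 -0.  ] F jig [ 0.5  -0.32] 0.71 w 0.6
clock: 11.28
tcp_pos: [0.6234, 0.1104, 0.0849]
tcp_rot: [3.141, 0.0, 1.351]
ft_force: [0.9, -1.1, 0.6]
gripper_width: 0.0005
t 11.28 jig mm [103.8 128.4  84.9] yaw err deg 0.01 tilt [-0.03  0.01] F jig [ 1.17 -0.9 ] 0.58 w 0.5
```

```bash

python3 -m pendant '[[0,0,-8,0,0,0,0],[0,-1,-8,0,0,0,0],[0,-2,-8,0,0,0,0],[0,-5,-7,0,0,0,0],[0,-5,-7,0,0,0,0]]'
python3 - <<'E'
from h import *
tool()
im,d=vision.get_image("scene"); cv2.imwrite("pics/s4.png",cv2.resize(im[180:300,170:410],None,fx=3.3,fy=3.3))
E
```

```text
clock: 11.9
tcp_pos: [0.5831, 0.1058, 0.0847]
tcp_rot: [-3.142, 0.0, 1.351]
ft_force: [1.8, 0.9, 0.0]
gripper_width: 0.0004
t 11.9 jig mm [ 65.5 115.1  84.7] yaw err deg -0.01 tilt [-0.  0.] F jig [1.56 1.31] 0.01 w 0.4
```

View pics/s4.png

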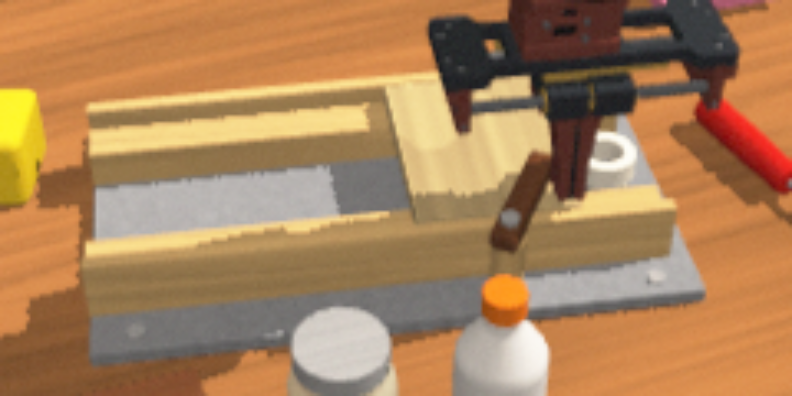

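The button is turning with the fingertip (crop: pivot at 510,218, tip at 540,158), at roughly 60°. I'll carry on to about (47, 89.5).

```bash

python3 -m pendant '[[0,-6,-5,0,0,0,0],[0,-6,-4,0,0,0,0],[0,-5,-4,0,0,0,0],[0,-4,-3,0,0,0,0],[0,-3,-2,0,0,0,0]]'
python3 - <<'E'
from h import *
tool()
im,d=vision.get_image("scene"); cv2.imwrite("pics/s5.png",cv2.resize(im[180:300,170:410],None,fx=3.3,fy=3.3))
W=tojig(cloud("scene",d))*1e3; x,y,z=W[...,0],W[...,1],W[...,2]
m=(z>68)&(z<80)&(x>25)&(x<115)&(y<95)&(y>40)&(im[...,2]<150); P=np.c_[x[m],y[m]]; c=P.mean(0);u=np.linalg.svd(P-c)[2][0];u*=-np.sign(u[0]);print(m.sum(),c,np.arctan2(-u[0],u[1]),P.min(0),P.max(0))
E
```

```text
clock: 12.58
tcp_pos: [0.5606, 0.0863, 0.0847]
tcp_rot: [-3.141, 0.0, 1.351]
ft_force: [0.9, 0.9, -0.6]
gripper_width: 0.0006
t 12.57 jig mm [47.8 91.2 84.7] yaw err deg -0.02 tilt [-0.01  0.01] F jig [0.68 1.11] -0.57 w 0.6
257 [70.25829529 71.23032672] 1.4217665654493805 [27.04910634 58.84156522] [114.98352396  94.58909787]
```

View pics/s5.png

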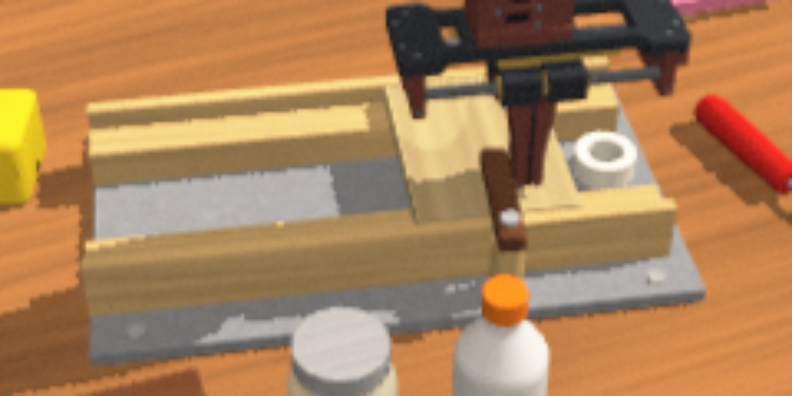

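```bash

python3 -m pendant '[[0,-1,0,0,0,0,0],[0,-0.5,0,0,0,0,0],[0,-0.5,0,0,0,0,0],[0,0,0,0,0,0,0],[0,0,0,0,0,0,0]]'
python3 -c "from h import *;tool()"
python3 -m pendant '[[0,-0.5,0,0,0,0,0],[0,-0.5,0,0,0,0,0],[0,-0.5,0,0,0,0,0],[0,0,0,0,0,0,0],[0,0,0,0,0,0,0]]'
python3 -c "from h import *;tool()"
```

```text
clock: 13.25
tcp_pos: [0.5605, 0.0846, 0.0846]
tcp_rot: [-3.142, 0.0, 1.351]
ft_force: [0.2, 0.7, -0.3]
gripper_width: 0.0002
t 13.25 jig mm [48.  89.5 84.6] yaw err deg -0.0 tilt [-0.    0.01] F jig [0.08 0.73] -0.35 w 0.2
clock: 13.88
tcp_pos: [0.5602, 0.083, 0.0847]
tcp_rot: [3.141, 0.0, 1.351]
ft_force: [-0.5, 1.1, -0.6]
gripper_width: 0.0002
t 13.88 jig mm [48.1 87.9 84.7] yaw err deg -0.01 tilt [-0.01  0.01] F jig [-0.71  0.97] -0.59 w 0.2
```

```bash

python3 -m pendant '[[0,5,0,0,0,0,0],[0,10,0,0,0,0,0],[0,5,0,-30,0,0,0],[0,0,0,-50,0,0,0],[0,0,0,-40,0,0,0]]'
python3 -m pendant '[[0,40,-40,0,0,0,0],[0,40,-40,0,0,0,0],[0,40,-40,0,0,0,0],[0,40,-40,0,0,0,0],[0,40,-40,0,0,0,0]]'
cat > fin.py <<'E'
from h import *
import sys
k=sys.argv[1]
tool()
for n in ("top","scene"):
    im,d=vision.get_image(n)
    W=tojig(cloud(n,d))*1e3; x,y,z=W[...,0],W[...,1],W[...,2]
    m=(z>66)&(z<82)&(x>15)&(x<125)&(y<110)&(y>40); P=np.c_[x[m],y[m]]; c=P.mean(0);u=np.linalg.svd(P-c)[2][0];u*=-np.sign(u[0]);print(n,m.sum(),c,"angle",np.arctan2(-u[0],u[1]),P.min(0),P.max(0))
    for nm,b in dict(fr=(45,70,95,115),rr=(45,70,25,45),fl=(-70,-45,95,115),rl=(-70,-45,25,45)).items():
        m=(x>b[0])&(x<b[1])&(y>b[2])&(y<b[3])&(z<75)&(z>30); print(n,nm,m.sum(),np.median(z[m]).round(1) if m.any() else 0)
    cv2.imwrite(f"pics/{n}{k}.png",cv2.resize(im[180:300,170:410] if n=="scene" else im[110:270,190:390],None,fx=3.3,fy=3.3))
E
python3 fin.py 6
```

```text
clock: 14.5
tcp_pos: [0.5649, 0.1034, 0.2064]
tcp_rot: [3.141, -0.0, 1.352]
ft_force: [1.2, 1.3, -0.0]
gripper_width: 0.0005
clock: 15.12
tcp_pos: [0.4117, 0.3434, 0.2049]
tcp_rot: [3.141, -0.001, 1.351]
ft_force: [0.9, -0.3, 0.5]
gripper_width: 0.0005
t 15.12 jig mm [-153.5  309.7  204.9] yaw err deg 0.0 tilt [-0.03 -0.03] F jig [ 0.95 -0.09] 0.54 w 0.5
top 213 [71.25848501 70.05050195] angle 1.5564273458993532 [27.01375573 60.96368102] [117.17557422  79.90504415]
top fr 62 55.6
top rr 64 56.1
top fl 64 55.1
top rl 63 55.9
scene 278 [77.69035648 67.1131536 ] angle 1.566713028801062 [26.01488791 58.84395897] [117.1860753   77.73841667]
scene fr 71 57.2
scene rr 67 57.6
scene fl 52 57.4
scene rl 54 57.7
```

View pics/top6.png

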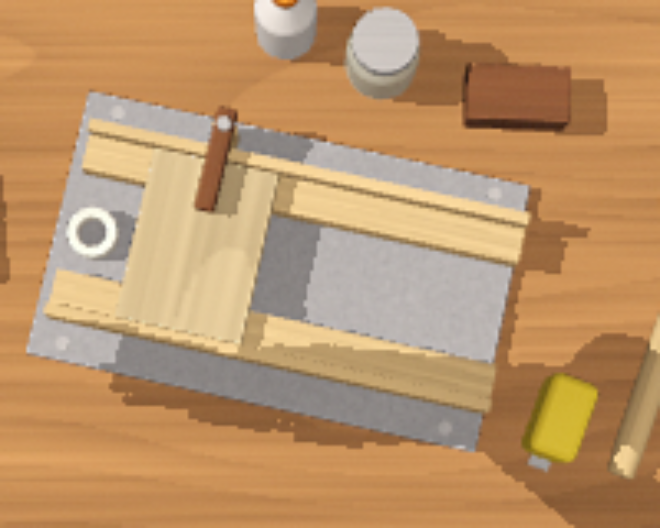

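View pics/scene6.png

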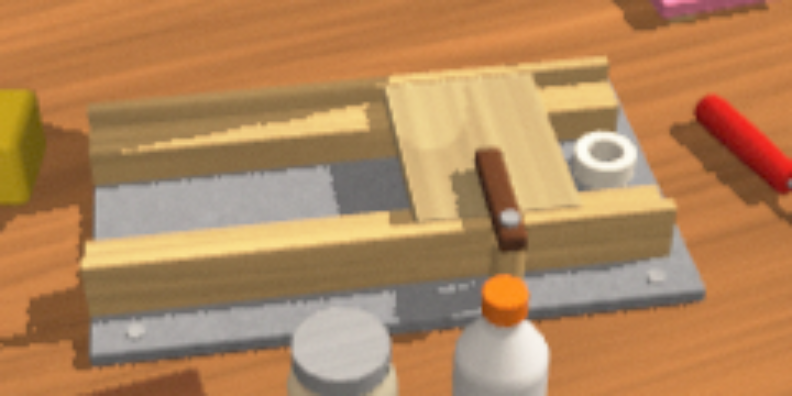

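The button lies across the board at about 1.56 rad (top crop: pivot at 224,122, tip at 207,207). The board is flush at all four corners and the tape roll has not moved. Handing in.

```bash
python3 -m pendant '[[0,0,0,0,0,0,0],[0,0,0,0,0,0,0],[0,0,0,0,0,0,0],[0,0,0,0,0,0,0],[0,0,0,0,0,0,0]]'; python3 -c "from plant import arm; print(arm.hand_in())"
```

```text
clock: 15.85
tcp_pos: [0.4132, 0.341, 0.2046]
tcp_rot: [-3.142, 0.0, 1.35]
ft_force: [0.1, 0.2, 0.5]
gripper_width: 0.0003
the job is handed in; nothing more can be done
None
```

The board is seated flush in the notches and the turn-button is locked across it. I handed the job in at about 16 s with the arm well clear.

- **Board:** I pushed its rear edge with the closed fingertips at about 2–2.5 N. Its top dropped about 7.5 mm when it reached the notches, and I pushed about 2 mm more before backing off. In the top camera all four corners read 55.1–56.1 mm, against 55.5 mm for the guide lip. The scene camera reads about 2 mm higher throughout (57.2–57.7 mm), as it did while the board was still riding.
- **Turn-button:** I pushed it round from its outer side at about 1–2 N. It now stands at 1.556 rad by the top camera and 1.567 by the scene camera, and I never felt it reach its stop.
- **Everything else:** in the final pictures the objects near the jig look unmoved. I did not measure their positions again.

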